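# Fit the take-up reel table and hold it down on its spring

### The arm

A 6-joint arm with a two-finger parallel gripper is mounted at the origin on the work surface. World frame = base frame: x ahead of the robot, y to its left, z up, the work surface at z = 0. Lengths are in mm, angles in rad, forces in N, time in s.
With the tool pointing down it reaches from about 350 to 800 mm from the base axis. Payload 7.3 kg.
Tool frame: the origin (TCP) lies on the centre line of the jaws, within the pads' length; the fingertips stand 22 mm ahead of it and the grasp point (between the pads) lies 3 mm ahead of it; z points along the fingers, y is the direction in which the jaws open and shut (so a half turn about z gives the same grasp; the last joint's range is limited). The gripper opens to 85 mm and grips with 20 to 120 N. Pads are 22 mm wide; open, the fingers measure 114 mm over their backs; the gripper's body (76 mm by 85 mm) begins 54 mm behind the grasp point. The pads swing forward as they close: fully open they stand 13 mm farther back than shut.
Start: joints at [1.156, 0.342, 1.524, -0, 1.275, -0.146], TCP at [139.411, 506.171, 229.922] pointing down, gripper open.
Joint ranges: [-2.53, 2.53], [-0.77, 2.02], [0.04, 2.7], [-1, 4.14], [0.28, 2.66], [-3.11, 3.11]. Speed limits (rad/s): [2.57, 2.57, 3.14, 3.14, 3.14, 3.14].

### API

Orientations are given as a 3x3 rotation matrix whose columns are the frame's x, y, z axes.
In Python, from workcell import r gives the robot as it stands. The module is installed in compiled form; this text tells all that it offers.
- The arm moves only by the shell command python3 -m creep 'ROWS' [FORCE]. ROWS is a JSON object of lists of equal length, an entry for each row: "rot": the turn, a rotation vector about the tool's x, y, z normalised to -1 to 1, where 1 is 60 degrees, a list of three; "slide": the shift along the tool's x, y, z normalised to -1 to 1, where 1 is 0.15 m, a list of three; "claw": the opening, from -1 (shut) to 1 (fully open), so that 0 is half open. In form: {"rot": [[wx, wy, wz], ...], "slide": [[x, y, z], ...], "claw": [claw, ...]}. A call has exactly 10 rows; each row is the pose to reach, as a shift and turn from the pose measured when the call began, along the tool's axes at that moment; what a row does not reach only later rows make up. A row lasts 1/8 s, in which the tool goes at most 62.5 mm and 10.7 degrees, less where a joint would pass 70% of its speed; a pose out of reach is approached as far as the arm can. A call with a number of a shift or a turn outside -1 to 1 is refused whole. A call with a gripper value outside its range is refused whole. The fingers move at their own pace and stop on an object; FORCE is the grip in N (left out, the last holds). Time passes only in rows, so rows that repeat a pose let the fingers close, or fill a call up. It gives the time, the measured TCP pose, the force and the opening at its end, in the units of the state.
- r.observe(): the state, without advancing time (a new reading comes with each control period).
- r.read_camera(name): name is "scene" or "top" or "wrist"; returns a dict with "img" (480x640x3 uint8, blue, green, red), "depth" (480x640 float32, mm along the optical axis (not along the pixel's ray), 0 where there is no reading), "fx", "fy", "cx", "cy" (pixels), "rvec" (rotation vector, rad) and "tvec" (3), from world to camera coordinates, as OpenCV has them; the wrist camera has in their place "mount" (4x4, takes a point from camera to tool coordinates, whose origin is the TCP and whose axes are the flange's). Camera axes: x right, y down, z forward; pixel columns grow to the right and rows downward; lengths in mm; the calibration is good to about 2 mm. A picture is of the moment at which its call begins: read the wrist's pose just before it.
- r.sign_off(): hands the job in, once; it reports no verdict.
The state is a dict: "clock": time; "qpos": joint angles; "qvel": joint speeds; "effort": joint torques, N m; "position": TCP position; "eef_rot": TCP orientation; "force": force on the tool from outside, world axes, zero at the start; "moment": the same for the moment, N m; "gripper_width": opening from 0.0 (shut) to 1.0 (fully open).
Only numpy, scipy, OpenCV 4.12 (cv2) and the standard library are available. Lean on these libraries where they do the work, as an engineer would, in place of code of your own. Each camera call takes 0.05 s, during which the arm holds its last target.

### The job

The open cassette deck was left in PLAY, and its head plate covers the seat of the missing take-up reel table: twist the spring-return STOP knob on the deck clockwise right to its stop and let it spring back, so that the head plate draws clear. Then take the white toothed reel table from the parts mat, set it over the bare splined shaft, turn it until the splines mesh and slide it down fully home against the spring under it. Finish while still holding it pressed fully home, so that I can slip its keeper in, and leave the other things on the desk where they are.

Things in the scene. Friction and masses are not known exactly. Their poses are not given: they have to be found in the camera images.
- deck: Silver cassette deck, 320 mm wide, 230 mm deep; its origin is the centre of its underside, x points to its rear, y to its left, z up. Flat top panel 75 mm up. An open well (124 by 102 mm, floor 55 mm up) holds the mechanism; the raised lid is hinged behind the well, 40 mm behind the shaft's axis, and leans back 30 degrees. Black keys along the front.
- knob_grip (a point): Centre of the grip of the STOP knob, left front of the deck's top: a silver bar 36 mm long, 11 mm wide, 20 mm high (this point is half-way up it) on a round black skirt of 38 mm, whose top lies 10 mm below this point; the panel lies 15.5 mm below it. Turns with the knob: x along the bar, z up.
- stop_knob (a joint): Angle of the STOP knob, rad: 0 at rest, grows clockwise seen from above, hard stop at 1.0. A spring turns it back to 0 when let go (0.035 N m at rest, 0.135 N m at the stop). Turned to its stop it draws the head plate back by a crank under the panel.
- head_plate (a joint): How far the steel head plate has been drawn back to the deck's front, m: 0 in PLAY, about 0.012 after the knob has been at its stop. It stays there by friction (2 N) when the knob springs back. In PLAY its tab reaches within 13 mm of the shaft's axis and blocks the toothed disc; drawn back it leaves 25 mm. Tape head and pinch roller on it rise to 85 mm above the desk.
- reel_hub (a point): Centre of the grip hub of the loose white nylon reel table, standing on the 2 mm thick black mat left of the deck. From its underside up: boss 27 mm in diameter, 0 to 21 mm, with a toothed disc 41 mm across from 8 to 14 mm; round grip hub 16 mm in diameter from 21 to 43 mm (this point at 32 mm); three-finned spindle to 53 mm. About 35 g. The flywheel (62 mm) and pulley (30 mm) near it have no teeth.
- reel_foot (a point): Centre of the reel table's underside, 32 mm under its hub's centre; same axes, z up. A socket 19 mm deep opens here, with six slots for the shaft's ribs: one along this x axis and one every 60 degrees from it. The spindle's three fins on top point along slots, one along x.
- shaft_top (a point): On the axis of the bare splined take-up shaft in the well, level with the top of its ribs, 19 mm above the well's floor, 1 mm below the top panel; a 3 mm cone rises above. Six ribs 2.6 mm wide, 20 mm across the tips, on a 12 mm core: one along this x axis, one every 60 degrees; z up. Meshes within about 9 degrees and 1 mm. The fitted supply reel table stands 42 mm to its left, as high as the other when home.
- takeup_shaft (a joint): Angle of the splined shaft in the deck, rad, counterclockwise from above; differs from start to start. A brake (0.15 N m) holds it. Heights of the loose part's hub centre above the rib tops: 32 mm while it rests on them unmeshed, 22 mm when meshed and just touching the spring collar, 17 mm when fully home.
- thrust_collar (a joint): How far the brass spring collar round the shaft's foot is pressed down, m: 0 free, hard stop at 0.005 (fully home). The spring pushes back with 3 N when free and 7.7 N fully down, so the reel table rises again if it is let go.
There are look-alikes about, which are no part of the job. Leave any brown or turquoise look-alike of the part that bears reel_hub alone.

How it is judged:
By the outcome, as a careful person would: the job done as asked, in the order asked, and still so for the second after the job is handed in, while the arm keeps its last pose, push and grip.
It also fails if it takes over 54 s, if anything falls off the work surface, if the arm or the gripper's body presses on something with over 40 N, if the wrist force passes 120 N, or if a joint passes its speed limit or range.

## Working session

There is one attempt and no reset: what is moved stays moved. The work goes in short steps, Python scripts to look and compute and a shell command to move; the robot and the scene stay as the last step left them, time stands still between calls to the robot, and variables do not carry over. Pictures are saved under pics/ and viewed, and the job is handed in when it is done.

```bash
mkdir -p pics; ls; cat > h.py <<'E'
import numpy as np, cv2
from workcell import r
def cam(n):
    s=r.observe(); c=r.read_camera(n)
    K=np.array([[c['fx'],0,c['cx']],[0,c['fy'],c['cy']],[0,0,1]])
    if 'mount' in c:
        T=np.eye(4);T[:3,:3]=np.array(s['eef_rot']);T[:3,3]=s['position']
        W=T@np.array(c['mount'])
    else:
        R=cv2.Rodrigues(np.array(c['rvec'],float))[0];t=np.array(c['tvec'],float).ravel()
        W=np.eye(4);W[:3,:3]=R.T;W[:3,3]=-R.T@t
    return c,K,W
def onz(K,W,u,v,z):
    d=W[:3,:3]@np.linalg.solve(K,[u,v,1.]);o=W[:3,3]
    return o+d*(z-o[2])/d[2]
def proj(K,W,p):
    q=W[:3,:3].T@(np.array(p,float)-W[:3,3]);q=K@q;return q[:2]/q[2]
def cloud(c,K,W):
    v,u=np.mgrid[:480,:640];d=c['depth'].astype(float)
    P=np.stack([(u-K[0,2])*d/K[0,0],(v-K[1,2])*d/K[1,1],d],-1)
    return P@W[:3,:3].T+W[:3,3]
E
python3 - <<'E'
from h import *
for n in ['scene','top','wrist']:
    c,K,W=cam(n);cv2.imwrite(f'pics/a_{n}.png',c['img']);print(n,W.round(3).tolist(),K[0,0])
s=r.observe();print(s['clock'],s['position'],s['eef_rot'],s['force'])
E
```

```text
pics
scene [[0.794, 0.483, -0.369, 862.986], [0.608, -0.634, 0.477, -293.697], [-0.004, -0.603, -0.797, 751.784], [0.0, 0.0, 0.0, 1.0]] 475.6835778569316
top [[-0.024, -0.995, 0.098, 457.277], [-0.999, 0.026, 0.018, 106.906], [-0.021, -0.097, -0.995, 916.827], [0.0, 0.0, 0.0, 1.0]] 538.6016947136552
wrist [[0.266, 0.915, 0.302, 61.546], [0.964, -0.252, -0.086, 527.657], [-0.002, 0.314, -0.949, 373.483], [0.0, 0.0, 0.0, 1.0]] 388.22759433124935
0.15 [139.29951224 505.90619932 229.42388264] [[-9.64091654e-01  2.65569394e-01 -4.24278444e-04]
 [ 2.65569691e-01  9.64091168e-01 -9.79530991e-04]
 [ 1.48909649e-04 -1.05703315e-03 -9.99999430e-01]] [-0.05675329  0.03041103  0.69330281]
```

View pics/a_scene.png

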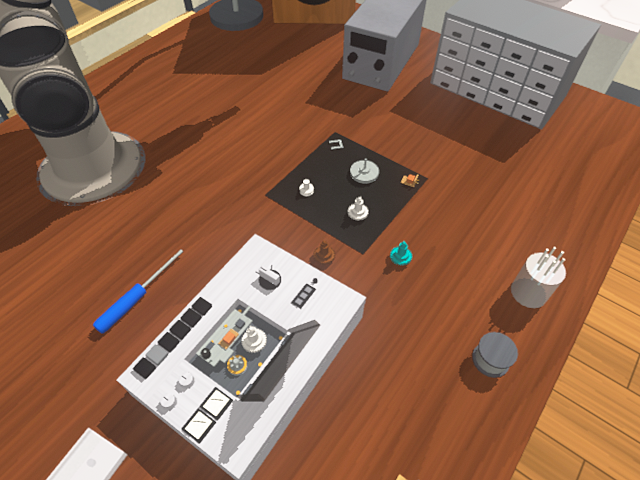

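View pics/a_top.png

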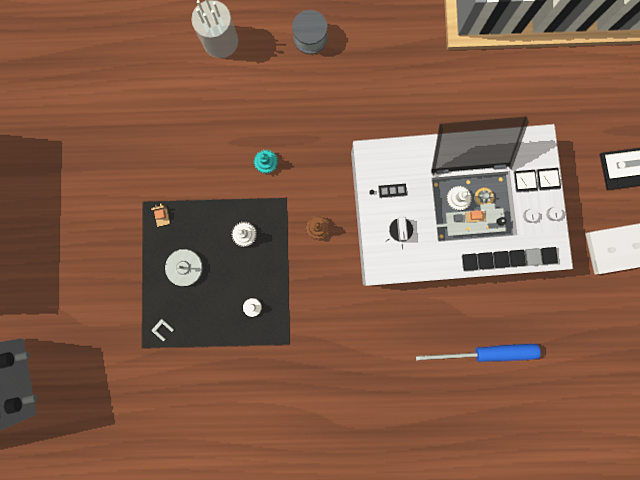

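View pics/a_wrist.png

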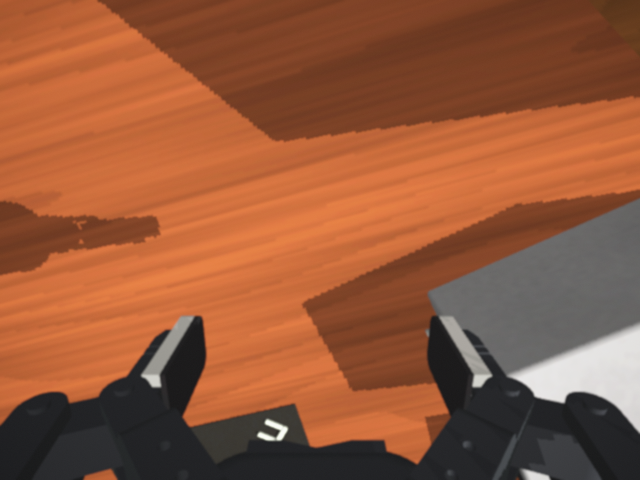

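The top view shows the knob at about (402,230), the loose toothed reel at (244,234), the fitted supply reel at (459,197) and the bare brass shaft at (485,196). The pulley is at (252,308), the brown look-alike at (318,228) and the turquoise one at (265,161). I'll zoom in next.

```bash
python3 - <<'E'
from h import *
c,K,W=cam('top');im=c['img']
a=cv2.resize(im[130:290,350:580],None,fx=3.4,fy=3.4,interpolation=cv2.INTER_CUBIC);cv2.imwrite('pics/b_deck.png',a)
a=cv2.resize(im[205:265,215:275],None,fx=8,fy=8,interpolation=cv2.INTER_CUBIC)
b=cv2.resize(im[165:225,455:515],None,fx=8,fy=8,interpolation=cv2.INTER_CUBIC);
cv2.imwrite('pics/b_two.png',np.hstack([a[:, :400],b[:,:400]]))
for n,u,v,z in [('knob',402,230,90),('reel',244,234,45),('shaft',485,196,75),('supply',459,197,100)]:print(n,onz(K,W,u,v,z).round(1))
P=cloud(c,K,W)
for u,v in [(380,160),(560,260),(244,234),(402,230),(485,196),(459,197),(470,180),(220,220)]:print(u,v,P[v,u].round(1))
E
```

```text
knob [542.7 -15.2  90. ]
reel [547.6 235.2  45. ]
shaft [ 594.5 -149.6   75. ]
supply [ 590.  -102.5  100. ]
380 160 [656.9  12.9  75.1]
560 260 [ 491.2 -260.3   72.9]
244 234 [547.5 235.   46.3]
402 230 [541.7 -13.8  99.9]
485 196 [ 594.4 -149.4   75.5]
459 197 [ 590.  -102.5   99.9]
470 180 [ 624.3 -132.6   56.4]
220 220 [577.7 283.1  -0.7]
```

View pics/b_deck.png

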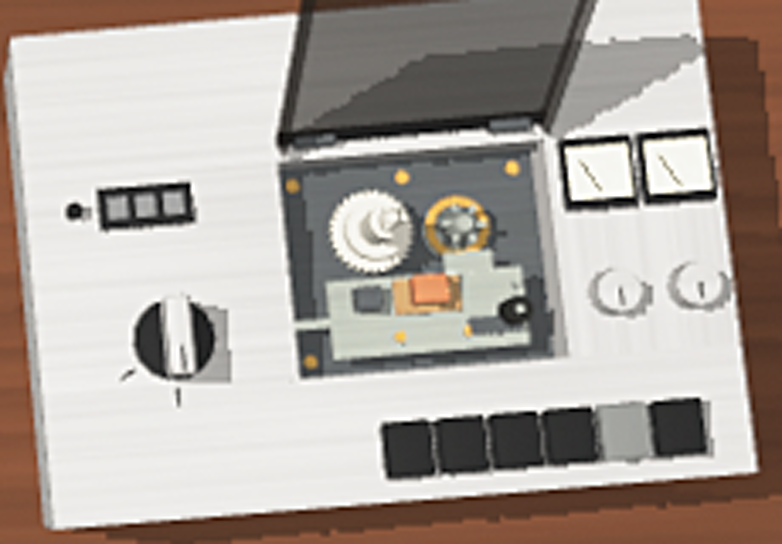

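View pics/b_two.png

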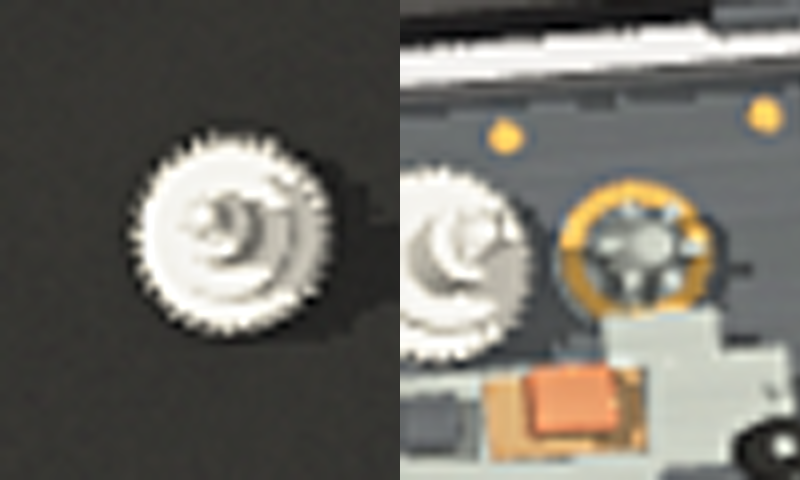

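The crops show the knob bar pointing front to back on its black skirt. The brass-ringed shaft has its ribs visible and the plate tab just in front of it. Next I'll measure the knob bar from depth and plan the first move.

```bash
python3 - <<'E'
from h import *
for n in ['top','scene']:
    c,K,W=cam(n);P=cloud(c,K,W)
    def sel(p,rad,z0,z1):
        m=(np.hypot(P[...,0]-p[0],P[...,1]-p[1])<rad)&(P[...,2]>z0)&(P[...,2]<z1)
        return P[m]
    q=sel((542,-14),30,95,106);print(n,'bar',len(q),q.mean(0).round(1),np.median(q[:,2]))
    (ctr,sz,a)=cv2.minAreaRect(q[:,:2].astype(np.float32));print(ctr,sz,a)
    q=sel((547,235),30,36,50);print('hub',len(q),q.mean(0).round(1))
    for z0,z1 in [(14,18),(42,48),(51,58)]:
        q=sel((547,235),30,z0,z1);
        if len(q)>4:print(z0,cv2.minEnclosingCircle(q[:,:2].astype(np.float32)),len(q))
    q=sel((594,-149.5),20,72,80);print('shaft',len(q),q.mean(0).round(1))
s=r.observe();R=np.array(s['eef_rot']);print(s['position'])
t=np.array([541.7,-14.5,190]);print('slide mm tool',R.T@(t-s['position']))
E
```

```text
top bar 173 [544.5 -14.1 100.3] 100.35754712329913
(544.4015502929688, -14.539451599121094) (35.52534866333008, 11.609031677246094) 4.2000651359558105
hub 56 [549.7 239.7  45. ]
14 ((550.4951171875, 240.84564208984375), 20.591455459594727) 191
42 ((550.6414794921875, 240.91262817382812), 7.976499080657959) 43
51 ((549.9466552734375, 240.3609161376953), 5.295726776123047) 26
shaft 141 [ 588.  -150.8   74.8]
scene bar 144 [547.2 -18.   99. ] 99.10614493248488
(546.7531127929688, -17.774572372436523) (35.59729766845703, 11.648879051208496) 6.919070243835449
hub 50 [553.8 234.9  43.1]
14 ((551.9940795898438, 237.12745666503906), 21.58884620666504) 91
42 ((551.8734130859375, 237.84730529785156), 8.633513450622559) 30
51 ((552.45166015625, 238.2716522216797), 5.6352643966674805) 13
shaft 151 [ 589.2 -153.7   74. ]
[139.34481871 506.04762035 229.67970118]
slide mm tool [-526.13364448 -395.00670317   39.83827627]
```

The bar centre is near (545,-15.5) with its top at 100 mm, yawed about 4.5°. I'll travel to it now.

```bash
python3 -m creep '{"rot":[[0,0,-0.17],[0,0,-0.33],[0,0,-0.33],[0,0,-0.33],[0,0,-0.33],[0,0,-0.33],[0,0,-0.33],[0,0,-0.33],[0,0,-0.33],[0,0,-0.33]],"slide":[[-0.25,-0.25,0],[-0.5,-0.5,0],[-0.75,-0.75,0],[-1,-1,0],[-1,-1,0],[-1,-1,0],[-1,-1,0],[-1,-1,0],[-1,-1,0],[-1,-1,0]],"claw":[0,0,0,0,0,0,0,0,0,0]}' 40
python3 - <<'E'
from h import *
s=r.observe();R=np.array(s['eef_rot']);print(s['clock'],s['position'],s['qpos'])
t=np.array([545,-15.5,190]);print('slide',R.T@(t-s['position'])/150); print(np.degrees(np.arctan2(R[1,1],R[0,1])))
E
```

```text
clock: 1.55
position: [243.9, 321.8, 229.7]
eef_rot: [[-0.997, -0.077, -0.0], [-0.077, 0.997, -0.0], [0.0, -0.0, -1.0]]
force: [-0.0, 0.5, -0.3]
gripper_width: 0.497
1.55 [243.92505722 321.83016078 229.68702404] [ 7.32026112e-01  1.18423660e-01  1.82339705e+00 -1.69980207e-04
  1.20033150e+00 -9.16189994e-01]
slide [-1.82716538 -2.39735966  0.26506339]
94.4393598546366
```

```bash
python3 -m creep '{"rot":[[0,0,0],[0,0,0],[0,0,0],[0,0,0],[0,0,0],[0,0,0],[0,0,0],[0,0,0],[0,0,0],[0,0,0]],"slide":[[-0.25,-0.25,0],[-0.5,-0.5,0],[-0.75,-0.75,0],[-1,-1,0],[-1,-1,0],[-1,-1,0],[-1,-1,0],[-1,-1,0],[-1,-1,0],[-1,-1,0]],"claw":[0,0,0,0,0,0,0,0,0,0]}'
python3 -m creep '{"rot":[[0,0,0],[0,0,0],[0,0,0],[0,0,0],[0,0,0],[0,0,0],[0,0,0],[0,0,0],[0,0,0],[0,0,0]],"slide":[[-0.2,-0.25,0],[-0.4,-0.5,0],[-0.6,-0.75,0],[-0.83,-1,0],[-0.83,-1,0],[-0.83,-1,0],[-0.83,-1,0],[-0.83,-1,0],[-0.83,-1,0],[-0.83,-1,0]],"claw":[0,0,0,0,0,0,0,0,0,0]}'
python3 - <<'E'
from h import *
s=r.observe();R=np.array(s['eef_rot']);print(s['clock'],s['position'],s['qpos'])
c,K,W=cam('wrist');cv2.imwrite('pics/c_w.png',c['img']);P=cloud(c,K,W)
c2,K2,W2=cam('top');cv2.imwrite('pics/c_t.png',c2['img'])
m=(np.hypot(P[...,0]-545,P[...,1]+15.5)<30)&(P[...,2]>95)&(P[...,2]<106)
q=P[m];print(len(q),cv2.minAreaRect(q[:,:2].astype(np.float32)),np.median(q[:,2]))
E
```

```text
clock: 2.8
position: [404.9, 184.1, 229.8]
eef_rot: [[-0.997, -0.078, -0.0], [-0.078, 0.997, -0.0], [0.0, -0.0, -1.0]]
force: [0.4, 0.2, 0.0]
gripper_width: 0.5
clock: 4.05
position: [540.6, 44.5, 230.0]
eef_rot: [[-0.997, -0.078, 0.0], [-0.078, 0.997, -0.0], [-0.0, -0.0, -1.0]]
force: [-0.2, 0.1, -0.0]
gripper_width: 0.502
4.05 [540.62476766  44.54445491 229.95905706] [-5.88133227e-02  3.74003283e-01  1.47581253e+00 -5.11869889e-04
  1.29170851e+00 -1.70797965e+00]
743 ((545.111083984375, -15.318824768066406), (35.536075592041016, 11.385077476501465), 3.388838052749634) 100.2946270916081
```

View pics/c_w.png

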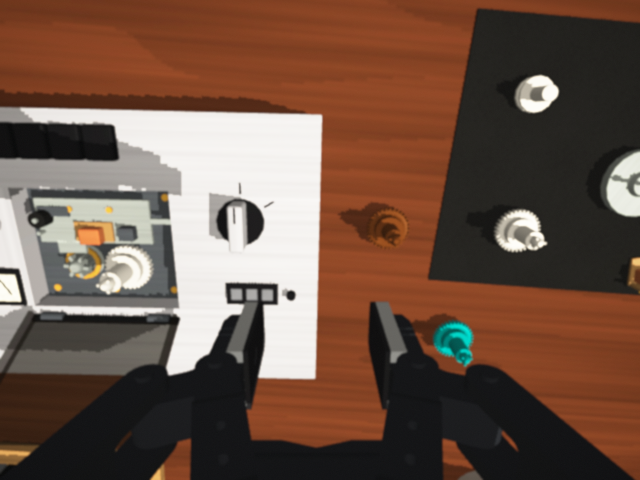

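The wrist view shows the knob at (238,222), the reel at (520,232), the brown look-alike at (388,227) and the turquoise one at (455,342). The knob axis comes out at (545.1,-15.3), which agrees with the top camera. I'll lower onto it and grip.

```bash
python3 -m creep '{"rot":[[0,0,0],[0,0,0],[0,0,0],[0,0,0],[0,0,0],[0,0,0],[0,0,0],[0,0,0],[0,0,0],[0,0,0]],"slide":[[0,-0.2,0.1],[0,-0.4,0.3],[0,-0.4,0.5],[0,-0.4,0.7],[0,-0.4,0.825],[0,-0.4,0.825],[0,-0.4,0.825],[0,-0.4,0.825],[0,-0.4,0.825],[0,-0.4,0.825]],"claw":[0,0,0,0,0,0,-1,-1,-1,-1]}' 40
python3 - <<'E'
from h import *
s=r.observe();print(s['clock'],s['position'],s['qpos'],s['force'],s['gripper_width'])
E
```

```text
clock: 5.4
position: [545.5, -15.5, 106.5]
eef_rot: [[-0.997, -0.078, 0.001], [-0.078, 0.997, -0.001], [-0.001, -0.001, -1.0]]
force: [0.1, 0.5, 0.9]
gripper_width: -0.0
5.4 [545.53561191 -15.48764228 106.54005329] [-1.68540554e-01  5.06826634e-01  1.63408032e+00 -5.96271740e-04
  9.99968711e-01 -1.81726919e+00] [0.13573336 0.45566093 0.92307007] -0.0004422789269542418
```

The gripper closed fully, so it missed the bar. I'll look before moving.

```bash
python3 - <<'E'
from h import *
c,K,W=cam('scene');cv2.imwrite('pics/d_s.png',cv2.resize(c['img'][200:360,160:360],None,fx=4,fy=3.75))
P=cloud(c,K,W)
m=(np.abs(P[...,0]-545)<40)&(np.abs(P[...,1]+15.5)<45)&(P[...,2]>78)&(P[...,2]<112)
q=P[m];print(len(q), np.percentile(q[:,2],[0,5,25,50,75,95]))
c,K,W=cam('wrist');cv2.imwrite('pics/d_w.png',c['img'])
print(proj(K,W,[545.5,-15.5,106.5]),proj(K,W,[545.5,-15.5,84.5]),proj(K,W,[545.1,-15.3,100]))
E
```

```text
313 [ 78.00084876  78.37184835  79.71900494  82.65615593  95.18436585
 100.27307986]
[316.02929851 317.04617419] [316.1230926  293.79901405] [316.59125107 308.78605522]
```

View pics/d_s.png

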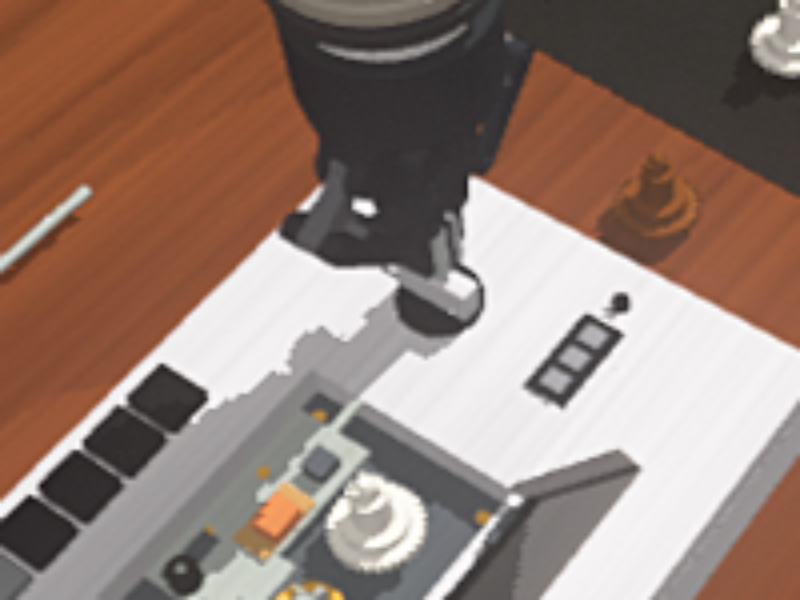

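View pics/d_w.png

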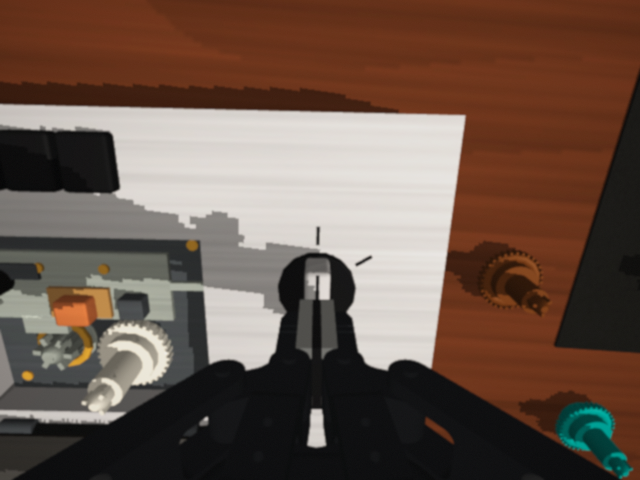

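```bash
python3 - <<'E'
from h import *
c,K,W=cam('wrist');cv2.imwrite('pics/e_w.png',cv2.resize(c['img'][240:390,220:420],None,fx=4,fy=4,interpolation=cv2.INTER_CUBIC))
P=cloud(c,K,W)
for v in range(256,350,6):
    print(v,[tuple(P[v,u].round(0).astype(int)) for u in (300,306,312,318,324,330,336)])
print(r.observe()['clock'])
E
```

```text
256 [(np.int64(530), np.int64(-24), np.int64(78)), (np.int64(528), np.int64(-22), np.int64(80)), (np.int64(528), np.int64(-19), np.int64(80)), (np.int64(528), np.int64(-16), np.int64(81)), (np.int64(528), np.int64(-13), np.int64(80)), (np.int64(528), np.int64(-10), np.int64(79)), (np.int64(529), np.int64(-7), np.int64(75))]
262 [(np.int64(531), np.int64(-24), np.int64(81)), (np.int64(530), np.int64(-21), np.int64(85)), (np.int64(528), np.int64(-19), np.int64(89)), (np.int64(528), np.int64(-16), np.int64(88)), (np.int64(527), np.int64(-13), np.int64(89)), (np.int64(530), np.int64(-10), np.int64(81)), (np.int64(530), np.int64(-7), np.int64(81))]
268 [(np.int64(535), np.int64(-24), np.int64(80)), (np.int64(529), np.int64(-21), np.int64(92)), (np.int64(528), np.int64(-19), np.int64(95)), (np.int64(528), np.int64(-16), np.int64(96)), (np.int64(528), np.int64(-13), np.int64(95)), (np.int64(533), np.int64(-10), np.int64(81)), (np.int64(534), np.int64(-7), np.int64(80))]
274 [(np.int64(537), np.int64(-24), np.int64(81)), (np.int64(529), np.int64(-21), np.int64(100)), (np.int64(529), np.int64
[... 3494 characters left out ...]
int64(-10), np.int64(138))]
340 [(np.int64(534), np.int64(-21), np.int64(142)), (np.int64(534), np.int64(-20), np.int64(142)), (np.int64(534), np.int64(-18), np.int64(141)), (np.int64(534), np.int64(-16), np.int64(141)), (np.int64(534), np.int64(-14), np.int64(141)), (np.int64(535), np.int64(-12), np.int64(140)), (np.int64(534), np.int64(-10), np.int64(141))]
346 [(np.int64(534), np.int64(-21), np.int64(145)), (np.int64(535), np.int64(-19), np.int64(144)), (np.int64(535), np.int64(-18), np.int64(144)), (np.int64(534), np.int64(-16), np.int64(145)), (np.int64(534), np.int64(-14), np.int64(145)), (np.int64(534), np.int64(-12), np.int64(145)), (np.int64(533), np.int64(-10), np.int64(146))]
5.55
```

View pics/e_w.png

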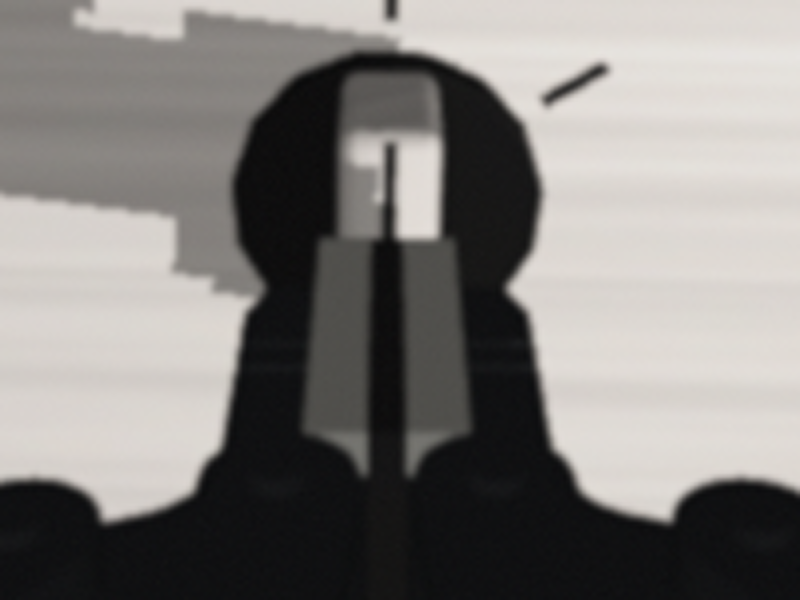

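```bash
python3 - <<'E'
from h import *
s=r.observe();T=np.eye(4);T[:3,:3]=s['eef_rot'];T[:3,3]=s['position'];Ti=np.linalg.inv(T)
for n in ['scene','top','wrist']:
    c,K,W=cam(n);P=cloud(c,K,W);P=P@Ti[:3,:3].T+Ti[:3,3]
    d=c['depth']>0
    m=d&(abs(P[...,0])<16)&(abs(P[...,1])<30)&(P[...,2]<3.5)&(P[...,2]>-40)
    q=P[m];print(n,len(q))
    if len(q):
        for z in range(-40,4,4):
            k=q[(q[:,2]>=z)&(q[:,2]<z+4)]
            if len(k):print(z,len(k),k.min(0).round(1),k.max(0).round(1))
E
```

```text
scene 159
-40 13 [-11.6 -15.2 -39.9] [ -5.9   5.8 -36.6]
-36 16 [-11.8 -14.8 -35.5] [ -5.1   3.9 -32. ]
-32 16 [-11.7 -16.  -31.7] [ -5.6   3.3 -28.3]
-28 20 [-11.8 -15.  -28. ] [ -2.4  10.3 -24.1]
-24 20 [-12.3 -15.2 -24. ] [ -1.8   5.8 -20.5]
-20 18 [-11.1 -15.5 -19.7] [ -2.1  12.7 -16.2]
-16 24 [-11.7 -15.7 -15.9] [ -0.2  11.1 -12.3]
-12 20 [-11.2 -13.7 -11.9] [ 4.7 11.8 -8.2]
-8 7 [-11.2  -8.1  -7.9] [-8.9  5.1 -4.4]
-4 5 [-10.6  -8.1  -4. ] [-5.8 -0.2 -1.7]
top 0
wrist 3855
-40 912 [-11.2  -8.1 -40. ] [ 12.2   9.  -36. ]
-36 346 [  6.8 -13.4 -36. ] [ 12.2  13.8 -32. ]
-32 519 [  6.3 -13.4 -32. ] [ 12.   13.8 -28. ]
-28 465 [  6.3 -13.4 -28. ] [ 11.9  13.8 -24. ]
-24 419 [  6.1 -13.5 -24. ] [ 11.9  13.7 -20. ]
-20 392 [  6.1 -13.4 -20. ] [ 12.   13.7 -16. ]
-16 366 [  6.2 -13.5 -16. ] [ 11.9  13.7 -12. ]
-12 307 [  6.3 -13.  -12. ] [11.9 13.8 -8. ]
-8 129 [  6.5 -11.8  -8. ] [11.8 11.4 -4.4]
```

Both the scene and wrist depth put the shut fingertips about 6 mm *behind* the reported TCP, where the text says 22 mm ahead. They closed in the air above the bar. I'll trust the measurement: reopen, go down about 28 mm, then close.

```bash
python3 -m creep '{"rot":[[0,0,0],[0,0,0],[0,0,0],[0,0,0],[0,0,0],[0,0,0],[0,0,0],[0,0,0],[0,0,0],[0,0,0]],"slide":[[0,0,0],[0,0,0],[0,0,0],[0,0,0.05],[0,0,0.1],[0,0,0.15],[0,0,0.18],[0,0,0.18],[0,0,0.18],[0,0,0.18]],"claw":[-0.2,-0.2,-0.2,-0.2,-0.2,-0.2,-0.2,-0.2,-0.2,-0.2]}' 40
python3 - <<'E'
from h import *
c,K,W=cam('wrist');cv2.imwrite('pics/f_w.png',c['img'])
s=r.observe();T=np.eye(4);T[:3,:3]=s['eef_rot'];T[:3,3]=s['position'];Ti=np.linalg.inv(T)
P=cloud(c,K,W);Q=P@Ti[:3,:3].T+Ti[:3,3]
m=(abs(Q[...,0]-9)<5)&(abs(Q[...,1])<35)&(abs(Q[...,1])>9)&(Q[...,2]<3.5)
q=Q[m];k=np.argsort(q[:,2])[-10:];print(q[k].round(1))
E
```

```text
clock: 6.95
position: [545.5, -15.5, 79.3]
eef_rot: [[-0.997, -0.078, 0.0], [-0.078, 0.997, -0.001], [-0.0, -0.001, -1.0]]
force: [-0.2, 0.9, 0.3]
gripper_width: 0.403
[[ 12.   21.2   3.5]
 [  4.6 -33.    3.5]
 [ 13.4 -22.9   3.5]
 [  7.9 -34.9   3.5]
 [  5.1  27.8   3.5]
 [ 12.  -21.7   3.5]
 [  8.8 -26.    3.5]
 [ 10.2  19.2   3.5]
 [ 12.9 -23.3   3.5]
 [  8.3  19.3   3.5]]
```

View pics/f_w.png

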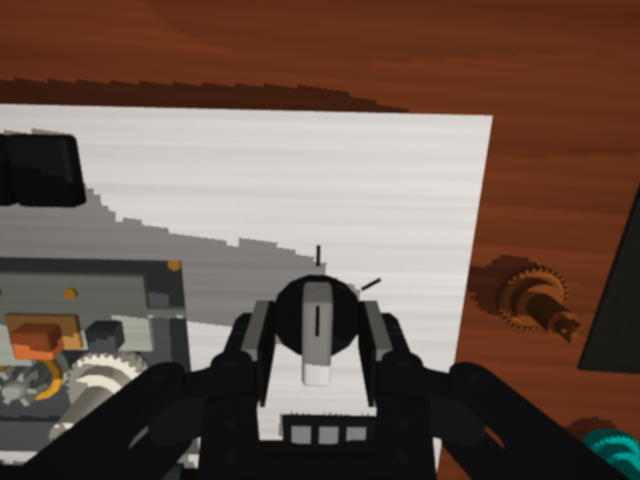

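The fingers now straddle the bar, which is at (317,335). I'll close and twist clockwise, which is positive about tool z.

```bash
python3 -m creep '{"rot":[[0,0,0],[0,0,0],[0,0,0],[0,0,0.15],[0,0,0.3],[0,0,0.45],[0,0,0.6],[0,0,0.75],[0,0,0.9],[0,0,0.97]],"slide":[[0,0,0],[0,0,0],[0,0,0],[0,0,0],[0,0,0],[0,0,0],[0,0,0],[0,0,0],[0,0,0],[0,0,0]],"claw":[-1,-1,-1,-1,-1,-1,-1,-1,-1,-1]}' 50
python3 - <<'E'
from h import *
s=r.observe();print(s['clock'],s['moment'],s['qpos'][5],s['force'])
c,K,W=cam('wrist');cv2.imwrite('pics/g_w.png',c['img'])
c,K,W=cam('top');cv2.imwrite('pics/g_t.png',cv2.resize(c['img'][130:290,350:580],None,fx=3.4,fy=3.4))
E
```

```text
clock: 8.25
position: [545.7, -15.1, 79.6]
eef_rot: [[-0.59, 0.808, 0.001], [0.808, 0.59, -0.0], [-0.001, 0.001, -1.0]]
force: [-0.4, 2.3, 3.4]
gripper_width: 0.117
8.25 [ 0.38623761 -0.01663099  0.15885622] -0.7986793367197312 [-0.39775487  2.33920988  3.35267202]
```

View pics/g_w.png

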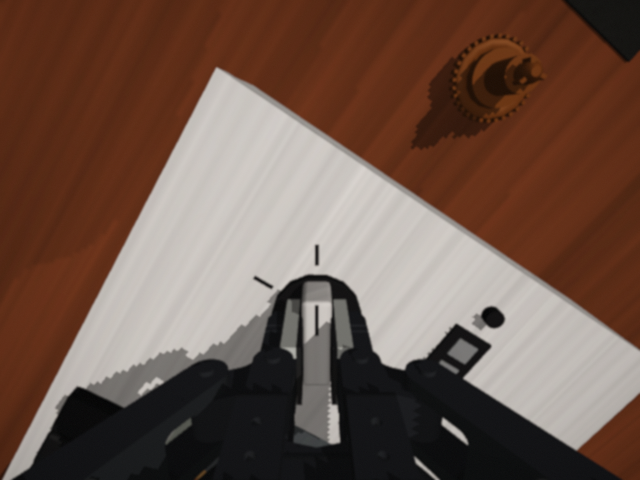

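The index line now points at the second tick, about 58° on. I'll press a few degrees more to be sure of the stop, then release.

```bash
python3 -m creep '{"rot":[[0,0,0.05],[0,0,0.08],[0,0,0.08],[0,0,0.08],[0,0,0.08],[0,0,0.08],[0,0,0.08],[0,0,0.08],[0,0,0.08],[0,0,0.08]],"slide":[[0,0,0],[0,0,0],[0,0,0],[0,0,0],[0,0,0],[0,0,0],[0,0,0],[0,0,0],[0,0,0],[0,0,0]],"claw":[-1,-1,-1,-1,-1,-1,-1,-1,-1,-1]}' 50
python3 - <<'E'
from h import *
s=r.observe();print(s['clock'],s['moment'],s['qpos'][5],s['force'])
c,K,W=cam('top');cv2.imwrite('pics/g_t2.png',cv2.resize(c['img'][130:290,350:580],None,fx=3.4,fy=3.4))
E
```

```text
clock: 9.6
position: [545.8, -15.1, 79.7]
eef_rot: [[-0.522, 0.853, 0.001], [0.853, 0.522, -0.0], [-0.001, 0.001, -1.0]]
force: [0.2, 1.9, 3.9]
gripper_width: 0.119
9.6 [0.28076449 0.06248696 1.38431882] -0.7176797783503861 [0.17933794 1.86441678 3.9351258 ]
```

View pics/g_t2.png

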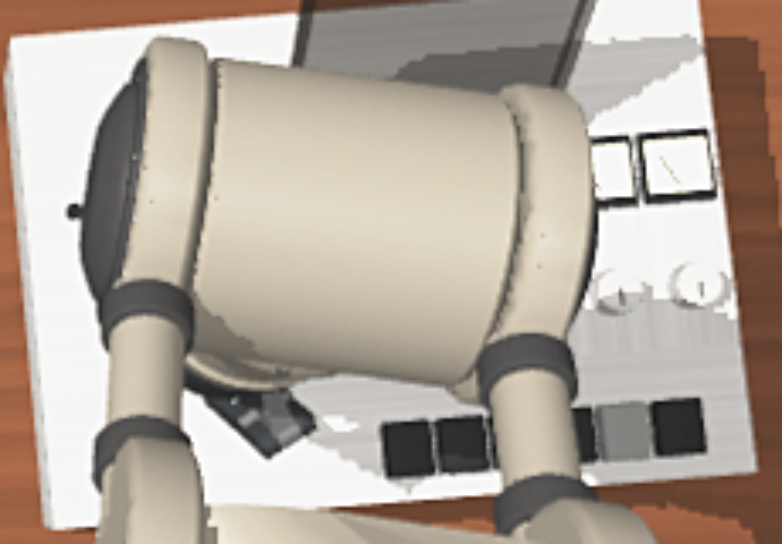

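The moment jumped from 0.16 to 1.4 N m, so the knob is at its hard stop. I'll open, let it spring back and lift away.

```bash
python3 -m creep '{"rot":[[0,0,0],[0,0,0],[0,0,0],[0,0,0],[0,0,0],[0,0,0],[0,0,0],[0,0,0],[0,0,0],[0,0,0]],"slide":[[0,0,0],[0,0,0],[0,0,0],[0,0,0],[0,0,-0.1],[0,0,-0.3],[0,0,-0.6],[0,0,-0.9],[0,0,-0.9],[0,0,-0.9]],"claw":[0.3,0.3,0.3,0.3,0.3,0.3,0.3,0.3,0.3,0.3]}' 50
python3 - <<'E'
from h import *
s=r.observe();R=np.array(s['eef_rot']);print(s['clock'],s['force'],s['qpos'])
c,K,W=cam('wrist');cv2.imwrite('pics/h_w.png',c['img'])
c,K,W=cam('scene');cv2.imwrite('pics/h_s.png',cv2.resize(c['img'][230:430,120:370],None,fx=3,fy=3))
t=np.array([551,240,215]);print('slide',R.T@(t-s['position'])/150)
E
```

```text
clock: 10.9
position: [545.3, -15.0, 214.8]
eef_rot: [[-0.522, 0.853, 0.001], [0.853, 0.522, -0.0], [-0.001, 0.001, -1.0]]
force: [0.2, 0.4, -0.2]
gripper_width: 0.651
10.9 [ 0.20936934  0.3896214  -0.24729711] [-1.67985257e-01  3.91028785e-01  1.49295638e+00  7.55395009e-06
  1.25651781e+00 -7.17627787e-01]
slide [ 1.42945554  0.92060731 -0.00158706]
```

View pics/h_s.png

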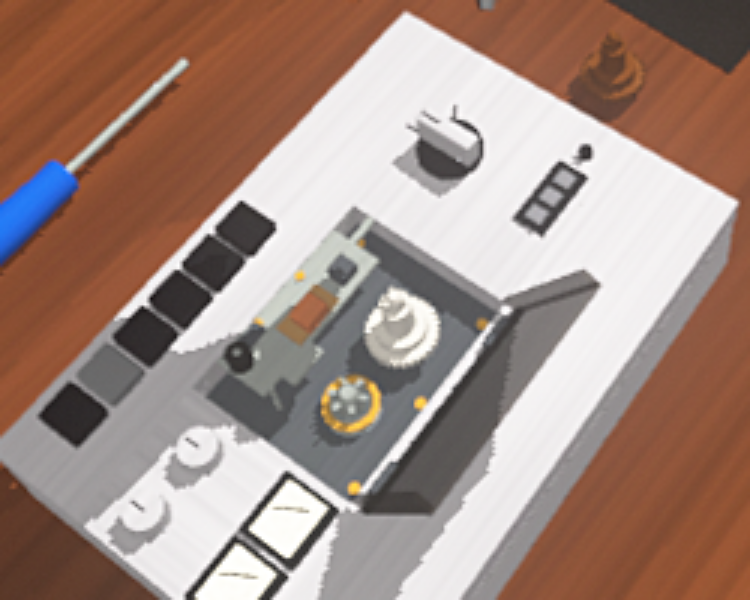

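View pics/h_w.png

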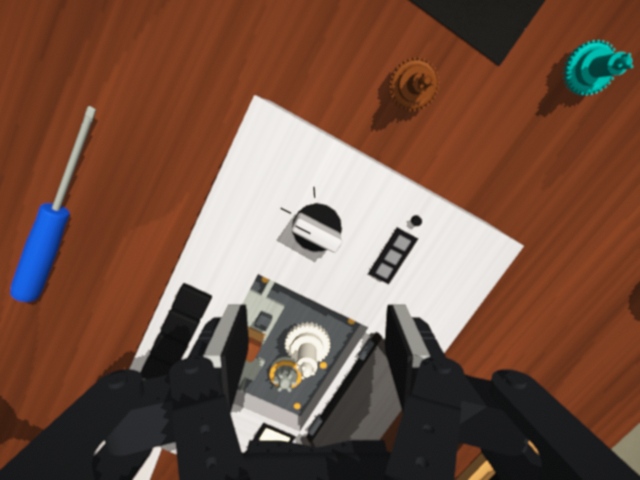

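The knob is back at rest and the head plate tab is clear of the shaft. The view shows the plate retracted and the ribs exposed. Now to the reel.

```bash
python3 -m creep '{"rot":[[0,0,0],[0,0,0],[0,0,0],[0,0,0],[0,0,0],[0,0,0],[0,0,0],[0,0,0],[0,0,0],[0,0,0]],"slide":[[0.25,0.16,0],[0.5,0.32,0],[0.75,0.48,0],[1,0.64,0],[1,0.64,0],[1,0.64,0],[1,0.64,0],[1,0.64,0],[1,0.64,0],[1,0.64,0]],"claw":[0,0,0,0,0,0,0,0,0,0]}'
python3 -m creep '{"rot":[[0,0,0],[0,0,0],[0,0,0],[0,0,0],[0,0,0],[0,0,0],[0,0,0],[0,0,0],[0,0,0],[0,0,0]],"slide":[[0.22,0.14,0.13],[0.43,0.28,0.26],[0.43,0.28,0.4],[0.43,0.28,0.4],[0.43,0.28,0.4],[0.43,0.28,0.4],[0.43,0.28,0.4],[0.43,0.28,0.4],[0.43,0.28,0.4],[0.43,0.28,0.4]],"claw":[0,0,0,0,0,0,0,0,0,0]}'
python3 - <<'E'
from h import *
s=r.observe();R=np.array(s['eef_rot']);print(s['clock'],s['force'],s['qpos'])
c,K,W=cam('wrist');cv2.imwrite('pics/i_w.png',c['img']);P=cloud(c,K,W)
np.savez('i.npz',img=c['img'],P=P,K=K,W=W,pos=s['position'],R=R)
def sel(p,rad,z0,z1):
    m=(np.hypot(P[...,0]-p[0],P[...,1]-p[1])<rad)&(P[...,2]>z0)&(P[...,2]<z1);return P[m]
for z0,z1 in [(14,18),(42,47),(52,58)]:
    q=sel((551,240),27,z0,z1)
    if len(q)>4:print(z0,cv2.minEnclosingCircle(q[:,:2].astype(np.float32)),len(q),np.median(q[:,2]))
u,v=proj(K,W,[551,240,50]);print(u,v)
u,v=int(u),int(v);cv2.imwrite('pics/i_z.png',cv2.resize(c['img'][v-50:v+50,u-60:u+60],None,fx=6,fy=6,interpolation=cv2.INTER_CUBIC))
E
```

```text
clock: 12.25
position: [548.4, 162.8, 213.7]
eef_rot: [[-0.522, 0.853, -0.001], [0.853, 0.522, 0.0], [0.001, -0.001, -1.0]]
force: [0.9, -0.3, 0.2]
gripper_width: 0.499
clock: 13.5
position: [550.5, 239.8, 153.7]
eef_rot: [[-0.522, 0.853, -0.001], [0.853, 0.522, 0.0], [0.001, -0.001, -1.0]]
force: [0.2, -1.0, 0.2]
gripper_width: 0.501
13.5 [ 0.21255926 -1.04176699  0.2333647 ] [ 2.82893652e-01  5.44902405e-01  1.41537030e+00  5.62332502e-04
  1.18234440e+00 -2.66454943e-01]
14 ((551.8585205078125, 240.2591094970703), 20.88140869140625) 979 15.950228192881696
42 ((551.8416137695312, 240.3903350830078), 8.078937530517578) 245 44.95456395531113
52 ((552.03369140625, 240.573974609375), 5.951535701751709) 147 53.61546357946065
317.1336824271015 240.18454467990225
```

View pics/i_w.png

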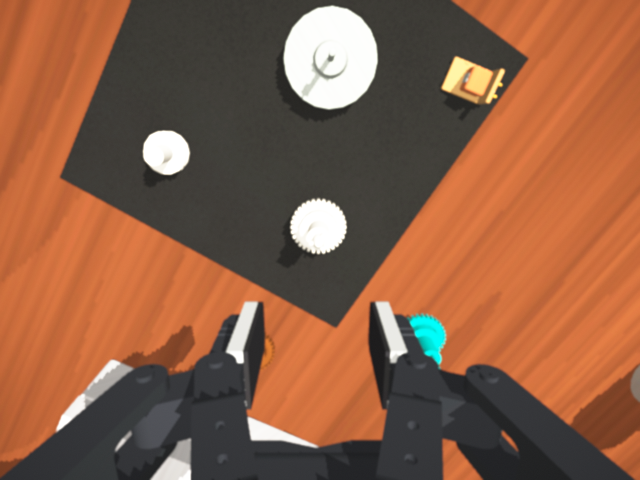

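View pics/i_z.png

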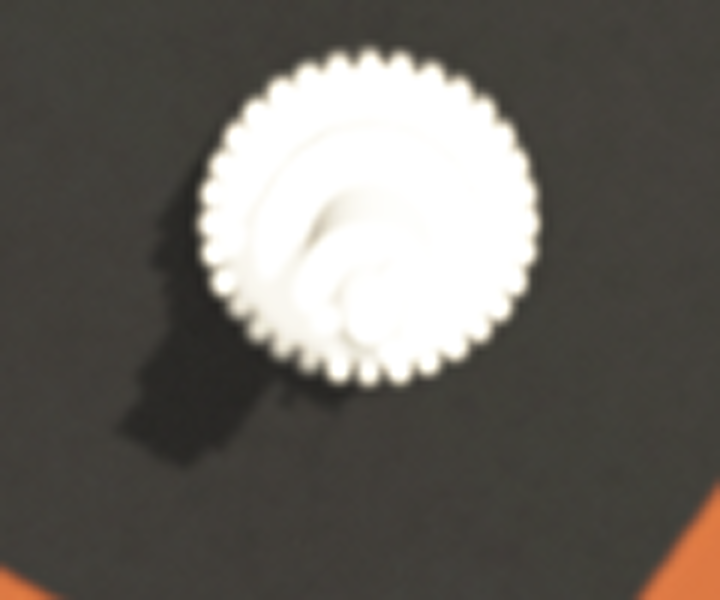

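Washed out. I'll stretch the contrast and use a depth map of the spindle.

```bash
python3 - <<'E'
from h import *
d=np.load('i.npz');im=d['img'];P=d['P']
z=im[195:270,275:365].astype(float)
for ch in range(3): print(ch,np.percentile(z[...,ch],[50,80,90,99]))
g=np.clip((z.min(-1)-215)/40,0,1)*255
a=cv2.resize(g.astype(np.uint8),None,fx=8,fy=8,interpolation=cv2.INTER_CUBIC)
cv2.imwrite('pics/j.png',a)
q=P[195:270,275:365];h=np.clip((q[...,2]-40)/16,0,1)*255
cv2.imwrite('pics/j2.png',cv2.resize(h.astype(np.uint8),None,fx=8,fy=8,interpolation=cv2.INTER_NEAREST))
c,K,W=cam('top');u,v=proj(K,W,[551.5,240.4,54]).astype(int)
z=c['img'][v-14:v+15,u-16:u+17];cv2.imwrite('pics/j3.png',cv2.resize(z,None,fx=20,fy=20,interpolation=cv2.INTER_CUBIC))
c,K,W=cam('scene');u,v=proj(K,W,[551.5,240.4,54]).astype(int)
z=c['img'][v-14:v+24,u-18:u+19];cv2.imwrite('pics/j4.png',cv2.resize(z,None,fx=16,fy=15,interpolation=cv2.INTER_CUBIC))
E
```

```text
0 [ 59. 255. 255. 255.]
1 [ 65. 255. 255. 255.]
2 [ 67. 255. 255. 255.]
```

View pics/j.png

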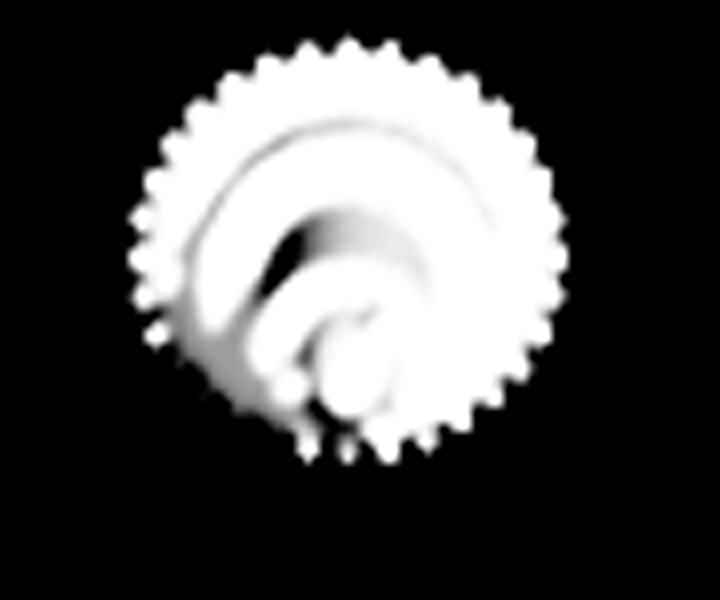

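View pics/j2.png

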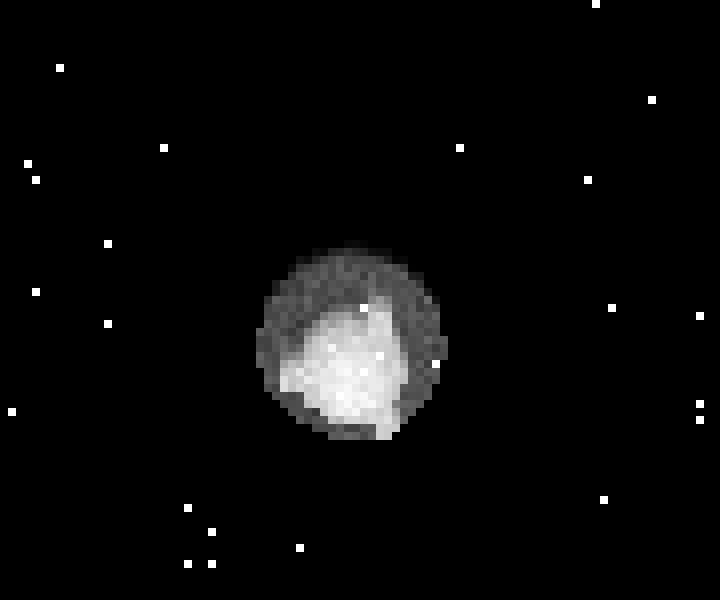

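View pics/j4.png

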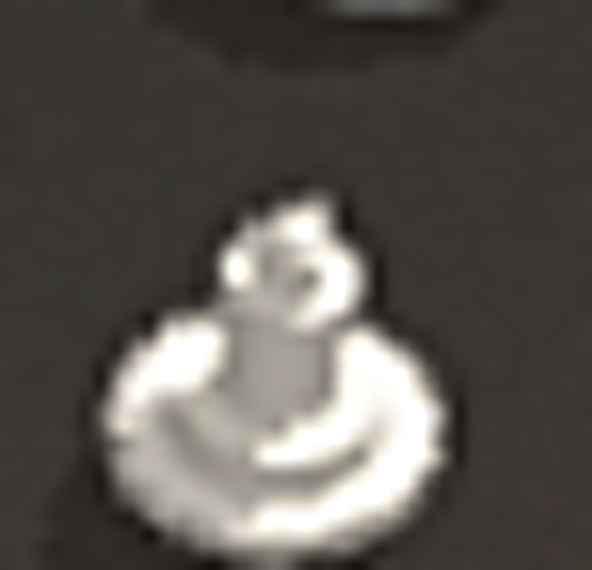

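The depth map shows three fins, at about (290,375), (380,305) and (385,430). I'll compute their angle from the third harmonic.

```bash
python3 - <<'E'
from h import *
d=np.load('i.npz');P=d['P'];R=d['R'];pos=d['pos']
q=P[195:270,275:365].reshape(-1,3)
for zc in (48.5,50,51.5):
  for c0 in [(551.84,240.35),(552.03,240.57)]:
    k=q[(q[:,2]>zc)&(q[:,2]<57)];dx=k[:,:2]-c0;rr=np.hypot(*dx.T);a=np.arctan2(dx[:,1],dx[:,0])
    out=[]
    for r0 in (4.3,4.8,5.2):
        m=(rr>r0)&(rr<8);h=np.exp(3j*a[m]).sum();out.append((m.sum(),round(abs(h)/m.sum(),2),round(np.degrees(np.angle(h))/3%120,1)))
    print(zc,c0,out)
m=(rr>5);print(sorted(np.degrees(a[m]).round(0)))
t=np.array([551.85,240.35,0]);dv=R.T@(t-pos);print('slide',dv/150)
print('tool x ang',np.degrees(np.arctan2(R[1,0],R[0,0])))
E
```

```text
48.5 (551.84, 240.35) [(np.int64(51), np.float64(0.48), np.float64(94.8)), (np.int64(26), np.float64(0.94), np.float64(94.9)), (np.int64(20), np.float64(0.95), np.float64(95.4))]
48.5 (552.03, 240.57) [(np.int64(47), np.float64(0.51), np.float64(95.3)), (np.int64(26), np.float64(0.93), np.float64(95.4)), (np.int64(22), np.float64(0.94), np.float64(95.5))]
50 (551.84, 240.35) [(np.int64(45), np.float64(0.53), np.float64(94.2)), (np.int64(24), np.float64(0.94), np.float64(94.9)), (np.int64(18), np.float64(0.95), np.float64(95.4))]
50 (552.03, 240.57) [(np.int64(41), np.float64(0.57), np.float64(95.1)), (np.int64(24), np.float64(0.93), np.float64(95.2)), (np.int64(20), np.float64(0.93), np.float64(95.4))]
51.5 (551.84, 240.35) [(np.int64(34), np.float64(0.66), np.float64(95.3)), (np.int64(20), np.float64(0.94), np.float64(94.1)), (np.int64(14), np.float64(0.95), np.float64(94.4))]
51.5 (552.03, 240.57) [(np.int64(32), np.float64(0.66), np.float64(95.2)), (np.int64(20), np.float64(0.94), np.float64(94.3)), (np.int64(16), np.float64(0.94), np.float64(94.3))]
[np.float64(-157.0), np.float64(-152.0), np.float64(-151.0), np.float64(-149.0), np.float64(-144.0), np.float64(-142.0), np.float64(-136.0), np.float64(-37.0), np.float64(-31.0), np.float64(-27.0), np.float64(-22.0), np.float64(-19.0), np.float64(92.0), np.float64(94.0), np.float64(98.0), np.float64(102.0), np.float64(107.0)]
slide [-0.00206945  0.01041888  1.02491067]
tool x ang 121.46311864531702
```

The slots are at 35° mod 60° in world, with tool x at 121.5°. I'll descend and grip the hub.

```bash
python3 -m creep '{"rot":[[0,0,0],[0,0,0],[0,0,0],[0,0,0],[0,0,0],[0,0,0],[0,0,0],[0,0,0],[0,0,0],[0,0,0]],"slide":[[0,0.01,0.2],[0,0.01,0.45],[0,0.01,0.65],[0,0.01,0.8],[0,0.01,0.885],[0,0.01,0.885],[0,0.01,0.885],[0,0.01,0.885],[0,0.01,0.885],[0,0.01,0.885]],"claw":[0,0,0,0,0,0,-1,-1,-1,-1]}' 60
python3 - <<'E'
from h import *
s=r.observe();print(s['clock'],s['force'],s['position'])
c,K,W=cam('wrist');cv2.imwrite('pics/k_w.png',c['img'])
c,K,W=cam('scene');u,v=proj(K,W,[551,240,40]).astype(int);cv2.imwrite('pics/k_s.png',cv2.resize(c['img'][v-60:v+60,u-75:u+75],None,fx=5,fy=5,interpolation=cv2.INTER_CUBIC))
P=cloud(c,K,W);m=(np.hypot(P[...,0]-551,P[...,1]-240)<30)
E
```

```text
clock: 14.9
position: [552.4, 240.8, 22.2]
eef_rot: [[-0.522, 0.853, 0.001], [0.853, 0.522, 0.001], [0.0, 0.001, -1.0]]
force: [-1.0, -0.5, 6.0]
gripper_width: 0.16
14.9 [-1.00949929 -0.49999359  5.99659359] [552.44911631 240.84625135  22.21815796]
```

View pics/k_w.png

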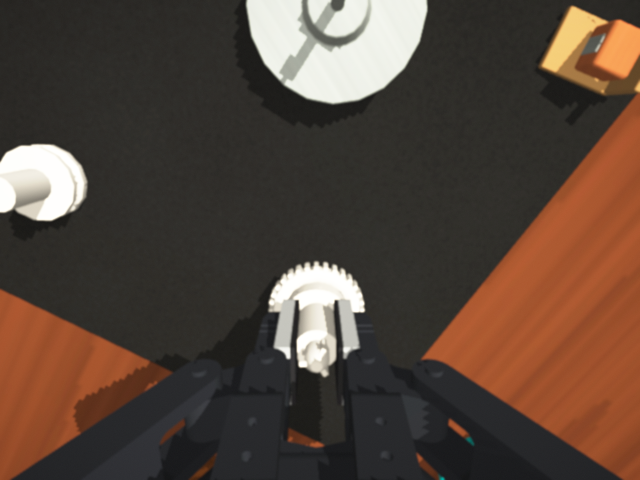

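View pics/k_s.png

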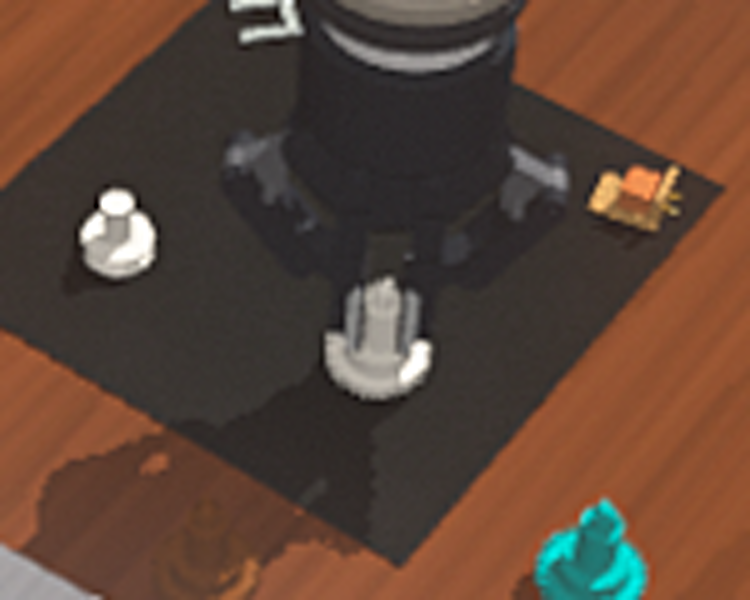

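It's gripped: the pads are on the hub and the opening matches it. I'll lift and carry.

```bash
python3 -m creep '{"rot":[[0,0,0],[0,0,0],[0,0,0],[0,0,0],[0,0,0],[0,0,0],[0,0,0],[0,0,0],[0,0,0],[0,0,0]],"slide":[[0,0,-0.1],[0,0,-0.35],[0,0,-0.65],[-0.2,-0.1,-0.95],[-0.4,-0.2,-1],[-0.6,-0.3,-1],[-0.8,-0.4,-1],[-1,-0.46,-1],[-1,-0.46,-1],[-1,-0.46,-1]],"claw":[-1,-1,-1,-1,-1,-1,-1,-1,-1,-1]}' 60
python3 -m creep '{"rot":[[0,0,0],[0,0,0],[0,0,0],[0,0,0],[0,0,0],[0,0,0],[0,0,0],[0,0,0],[0,0,0],[0,0,0]],"slide":[[-0.25,-0.12,-0.1],[-0.5,-0.24,-0.2],[-0.75,-0.36,-0.2],[-1,-0.46,-0.2],[-1,-0.46,-0.2],[-1,-0.46,-0.2],[-1,-0.46,-0.2],[-1,-0.46,-0.2],[-1,-0.46,-0.2],[-1,-0.46,-0.2]],"claw":[-1,-1,-1,-1,-1,-1,-1,-1,-1,-1]}' 60
python3 - <<'E'
from h import *
s=r.observe();R=np.array(s['eef_rot']);print(s['clock'],s['force'],s['position'])
c,K,W=cam('wrist');cv2.imwrite('pics/l_w.png',c['img'])
t=np.array([594.4,-150,0])-15*R[:,0];print((R.T@(t-s['position']))/150)
E
```

```text
clock: 16.25
position: [571.6, 77.1, 172.6]
eef_rot: [[-0.522, 0.853, 0.001], [0.853, 0.522, 0.001], [0.0, 0.002, -1.0]]
force: [0.9, 0.6, -0.9]
gripper_width: 0.162
clock: 17.5
position: [590.9, -86.6, 202.4]
eef_rot: [[-0.522, 0.853, 0.001], [0.853, 0.522, 0.001], [0.0, 0.002, -1.0]]
force: [0.8, 0.5, -1.6]
gripper_width: 0.156
17.5 [ 0.77123342  0.49155987 -1.60892851] [590.91984746 -86.64150056 202.42139191]
[-0.47288213 -0.20317256  1.34896877]
```

View pics/l_w.png

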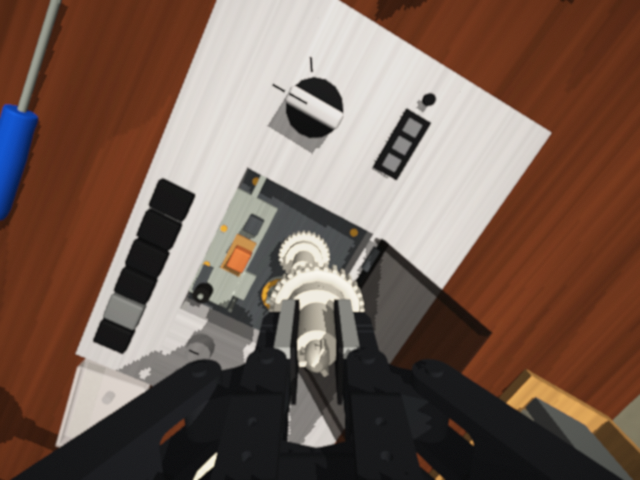

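The reel is held straight, and the well is at (270,250) with its plate retracted. I'll move over the shaft and look at the ribs.

```bash
python3 -m creep '{"rot":[[0,0,0],[0,0,0],[0,0,0],[0,0,0],[0,0,0],[0,0,0],[0,0,0],[0,0,0],[0,0,0],[0,0,0]],"slide":[[-0.2,-0.1,0.1],[-0.4,-0.2,0.2],[-0.47,-0.2,0.25],[-0.47,-0.2,0.25],[-0.47,-0.2,0.25],[-0.47,-0.2,0.25],[-0.47,-0.2,0.25],[-0.47,-0.2,0.25],[-0.47,-0.2,0.25],[-0.47,-0.2,0.25]],"claw":[-1,-1,-1,-1,-1,-1,-1,-1,-1,-1]}' 60
python3 - <<'E'
from h import *
s=r.observe();R=np.array(s['eef_rot']);print(s['clock'],s['force'],s['position'])
c,K,W=cam('wrist');cv2.imwrite('pics/m_w.png',c['img']);P=cloud(c,K,W)
np.savez('m.npz',img=c['img'],P=P,K=K,W=W,pos=s['position'],R=R)
u,v=proj(K,W,[594.4,-150,74]);print(u,v);u,v=int(u),int(v)
cv2.imwrite('pics/m_z.png',cv2.resize(c['img'][v-40:v+40,u-50:u+50],None,fx=7,fy=7,interpolation=cv2.INTER_CUBIC))
E
```

```text
clock: 18.8
position: [602.2, -162.5, 164.8]
eef_rot: [[-0.522, 0.853, 0.001], [0.853, 0.522, 0.001], [0.0, 0.002, -1.0]]
force: [-0.4, -0.2, -0.5]
gripper_width: 0.163
18.8 [-0.43155468 -0.19769852 -0.48854144] [ 602.16547432 -162.51858735  164.82030403]
315.7970118807414 224.13847213567396
```

View pics/m_w.png

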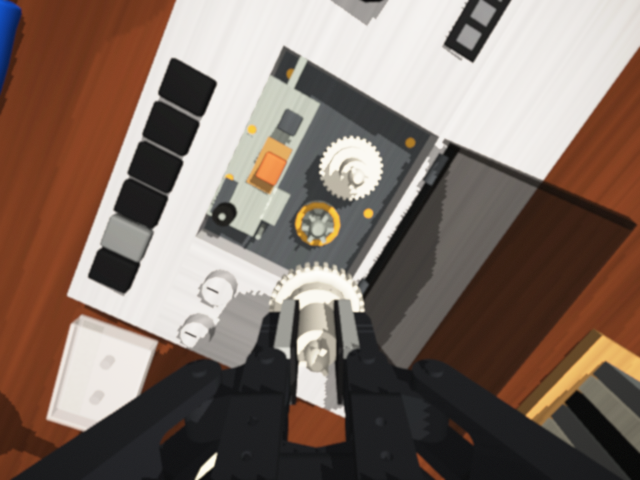

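View pics/m_z.png

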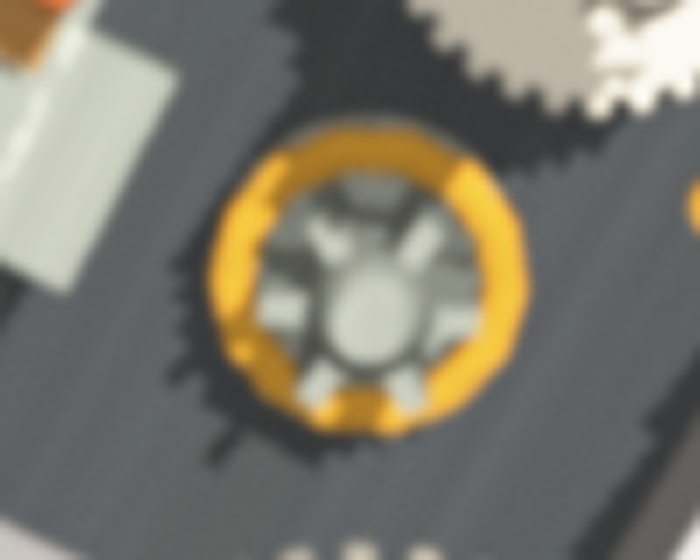

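The six rib tops are clearly visible at zoom px (283,308), (325,237), (424,237), (458,323), (407,390) and (318,383).

```bash
python3 - <<'E'
from h import *
d=np.load('m.npz');K,W,P,R,pos,img=[d[k] for k in('K','W','P','R','pos','img')]
px=np.array([(283,308),(325,237),(424,237),(458,323),(407,390),(318,383)],float)/7+[265,184]
w=np.array([onz(K,W,u,v,74)[:2] for u,v in px])
c=w.mean(0);dx=w-c;a=np.arctan2(dx[:,1],dx[:,0]);print(c,np.hypot(*dx.T).round(1),(np.degrees(a)%60).round(1),np.degrees(np.angle(np.exp(6j*a).sum()))/6%60)
q=P[(np.hypot(P[...,0]-c[0],P[...,1]-c[1])<13)&(P[...,2]>71)&(P[...,2]<76.5)]
print(len(q),cv2.minEnclosingCircle(q[:,:2].astype(np.float32)))
for cc in (c,np.array(cv2.minEnclosingCircle(q[:,:2].astype(np.float32))[0])):
    dx=q[:,:2]-cc;rr=np.hypot(*dx.T);b=np.arctan2(dx[:,1],dx[:,0])[rr>7];h=np.exp(6j*b).mean();print(cc,abs(h),np.degrees(np.angle(h))/6%60)
print('tool x',np.degrees(np.arctan2(R[1,0],R[0,0])))
# held reel: disc
Ti=lambda X:(X-pos)@R
Q=Ti(P)
m=(np.hypot(Q[...,0],Q[...,1])<26)&(Q[...,2]>-25)&(Q[...,2]<25)&(Q[...,0]>0)
print('disc z tool hist',np.histogram(Q[...,2][m],bins=np.arange(-24,26,2)))
E
```

```text
[ 597.02690701 -151.95419178] [7.8 8.1 8.6 8.1 8.  8.1] [27.6 30.5 26.9 25.  26.9 26.2] 27.176220934435992
375 ((596.5966796875, -151.60031127929688), 10.067352294921875)
[ 597.02690701 -151.95419178] 0.746282813319758 27.303700593846305
[ 596.59667969 -151.60031128] 0.8110625055480337 27.238079775906268
tool x 121.4566810955438
disc z tool hist (array([ 693,  332,  297,  321,  293,  255,  253,  241,  182,  112,   92,
        537,  104,   99,  572, 1253,  228,  137,   14,    0,    0,    0,
          0,    0]), array([-24, -22, -20, -18, -16, -14, -12, -10,  -8,  -6,  -4,  -2,   0,
         2,   4,   6,   8,  10,  12,  14,  16,  18,  20,  22,  24]))
```

Ribs are at 27.2° mod 60° with the shaft axis at (596.7,-151.7). Next I'll measure the held reel in the tool frame: its axis, tilt, fin angle and depth.

```bash
python3 - <<'E'
from h import *
from scipy.optimize import least_squares
d=np.load('m.npz');K,W,P,R,pos,img=[d[k] for k in('K','W','P','R','pos','img')]
Q=(P-pos)@R
def circ(q):
    f=least_squares(lambda p:np.hypot(q[:,0]-p[0],q[:,1]-p[1])-p[2],[0,0,20],loss='soft_l1');return f.x
v,u=np.mgrid[:480,:640]
reg=(v>255)&(v<330)&(u>262)&(u<372)
m=reg&(Q[...,2]>4)&(Q[...,2]<14)&(np.hypot(Q[...,0],Q[...,1])<25)
q=Q[m];print('disc',len(q),np.percentile(q[:,2],[5,50,95]))
k=q[(q[:,2]<8.3)&(q[:,2]>5)];print(cv2.minEnclosingCircle(k[:,:2].astype(np.float32)))
# outer rim
b=np.round(np.degrees(np.arctan2(k[:,1],k[:,0]))/6);o=[]
for t in np.unique(b):
    s=k[b==t];o.append(s[np.argmax(np.hypot(s[:,0],s[:,1]))])
o=np.array(o);o=o[np.hypot(o[:,0],o[:,1])>17];print('rim',circ(o),len(o))
# spindle
reg=(v>330)&(v<385)&(u>295)&(u<340)
q=Q[reg&(np.hypot(Q[...,0],Q[...,1])<12)&(Q[...,2]<-15)&(Q[...,2]>-40)]
print('spindle',len(q),np.histogram(q[:,2],bins=np.arange(-40,-14,2)))
for z0,z1 in [(-34,-27),(-33,-30),(-34,-29)]:
    k=q[(q[:,2]>z0)&(q[:,2]<z1)]
    if len(k)<5: continue
    for c0 in (k[:,:2].mean(0),np.array([0,0.]),np.array([.5,0])):
        dx=k[:,:2]-c0;rr=np.hypot(*dx.T);a=np.arctan2(dx[:,1],dx[:,0]);mm=rr>4.5
        h=np.exp(3j*a[mm]).mean();print(z0,z1,c0.round(2),mm.sum(),abs(h).round(2),(np.degrees(np.angle(h))/3%120).round(1),sorted(np.degrees(a[rr>5.2]).round(0))[::4])
cv2.imwrite('pics/n.png',cv2.resize(img[320:390,280:360],None,fx=8,fy=8,interpolation=cv2.INTER_CUBIC))
E
```

```text
disc 2221 [ 5.21951105  6.53163937 10.44279004]
((0.6744155287742615, 0.03199504315853119), 20.454431533813477)
rim [ 0.3643724   0.07054049 20.24712663] 31
spindle 1723 (array([ 50,  19,  33, 193, 358, 179, 132, 126, 540,  74,  16,   3]), array([-40, -38, -36, -34, -32, -30, -28, -26, -24, -22, -20, -18, -16]))
-34 -27 [1.07 0.09] 280 0.41 24.7 [np.float64(-171.0), np.float64(-147.0), np.float64(-144.0), np.float64(-139.0), np.float64(-134.0), np.float64(-128.0), np.float64(-120.0), np.float64(-114.0), np.float64(-110.0), np.float64(-105.0), np.float64(-101.0), np.float64(-100.0), np.float64(-98.0), np.float64(-97.0), np.float64(-95.0), np.float64(-94.0), np.float64(-85.0), np.float64(-80.0), np.float64(-65.0), np.float64(-60.0), np.float64(-53.0), np.float64(-49.0), np.float64(-41.0), np.float64(21.0), np.float64(33.0), np.float64(40.0), np.float64(44.0), np.float64(52.0), np.float64(57.0), np.float64(64.0), np.float64(72.0), np.float64(81.0), np.float64(91.0), np.float64(100.0), np.float64(111.0), np.float64(117.0), np.float64(127.0), np.float64(132.0), np.float64(138.0), np.float
[... 5273 characters left out ...]
31.1 [np.float64(-168.0), np.float64(-144.0), np.float64(-137.0), np.float64(-107.0), np.float64(-103.0), np.float64(-95.0), np.float64(-92.0), np.float64(-90.0), np.float64(-80.0), np.float64(-71.0), np.float64(-60.0), np.float64(-53.0), np.float64(-48.0), np.float64(-42.0), np.float64(-38.0), np.float64(21.0), np.float64(24.0), np.float64(27.0), np.float64(33.0), np.float64(38.0), np.float64(40.0), np.float64(45.0), np.float64(51.0), np.float64(57.0), np.float64(65.0), np.float64(73.0), np.float64(84.0), np.float64(98.0), np.float64(113.0), np.float64(137.0), np.float64(141.0), np.float64(141.0), np.float64(143.0), np.float64(145.0), np.float64(148.0), np.float64(154.0), np.float64(159.0)]
```

View pics/n.png

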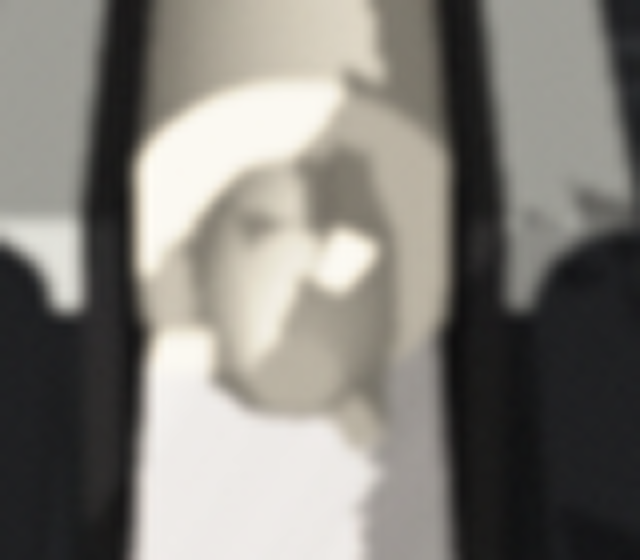

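The slots are at about 33±3° world and the ribs at 27°, so I need about +7° about tool z and a TCP near (596.9,-152.2). I'll move to a hover just over the cone.

```bash
python3 -m creep '{"rot":[[0,0,0.06],[0,0,0.115],[0,0,0.115],[0,0,0.115],[0,0,0.115],[0,0,0.115],[0,0,0.115],[0,0,0.115],[0,0,0.115],[0,0,0.115]],"slide":[[0.04,0.003,0],[0.077,0.006,0],[0.077,0.006,0.1],[0.077,0.006,0.2],[0.077,0.006,0.3],[0.077,0.006,0.39],[0.077,0.006,0.39],[0.077,0.006,0.39],[0.077,0.006,0.39],[0.077,0.006,0.39]],"claw":[-1,-1,-1,-1,-1,-1,-1,-1,-1,-1]}' 60
python3 - <<'E'
from h import *
s=r.observe();R=np.array(s['eef_rot']);print(s['clock'],s['force'],s['position'],np.degrees(np.arctan2(R[1,0],R[0,0])))
t=np.array([596.7,-151.75,0])-R@[.45,.05,0];print('need',(R.T@(t-s['position']))[:2])
c,K,W=cam('scene');cv2.imwrite('pics/o_s.png',cv2.resize(c['img'][280:420,160:320],None,fx=5,fy=4.2,interpolation=cv2.INTER_CUBIC)[:588])
E
```

```text
clock: 20.1
position: [597.2, -152.2, 106.9]
eef_rot: [[-0.416, 0.91, 0.002], [0.91, 0.416, 0.001], [-0.0, 0.002, -1.0]]
force: [0.4, -0.3, -0.4]
gripper_width: 0.157
20.1 [ 0.37557664 -0.3430333  -0.40145596] [ 597.23682874 -152.21477004  106.89274212] 114.56037142115808
need [ 0.2102519  -0.60545251]
```

View pics/o_s.png

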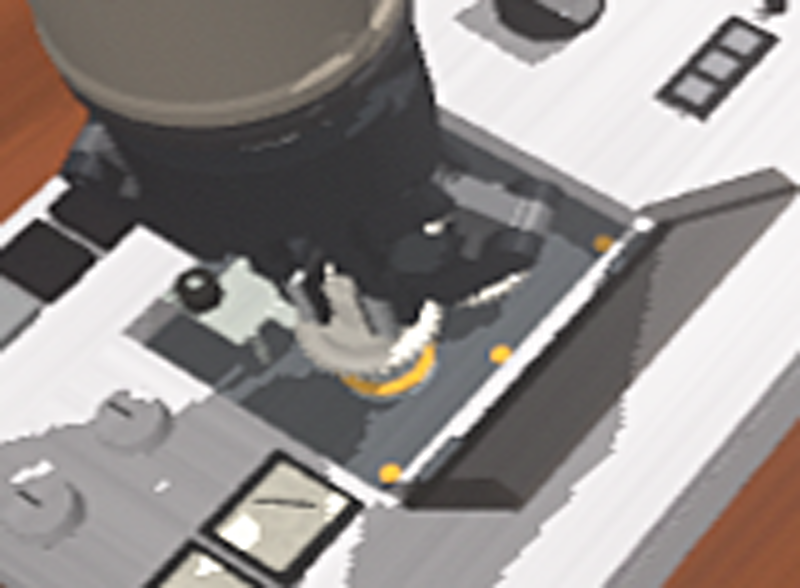

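```bash
python3 -m creep '{"rot":[[0,0,0],[0,0,0],[0,0,0],[0,0,0],[0,0,0],[0,0,0],[0,0,0],[0,0,0],[0,0,0],[0,0,0]],"slide":[[0,-0.003,0.02],[0,-0.004,0.04],[0,-0.004,0.06],[0,-0.004,0.07],[0,-0.004,0.08],[0,-0.004,0.09],[0,-0.004,0.1],[0,-0.004,0.1],[0,-0.004,0.1],[0,-0.004,0.1]],"claw":[-1,-1,-1,-1,-1,-1,-1,-1,-1,-1]}' 60
python3 - <<'E'
from h import *
s=r.observe();print(s['clock'],s['force'],s['moment'],s['position'])
E
```

```text
clock: 21.4
position: [596.7, -152.4, 91.9]
eef_rot: [[-0.416, 0.91, 0.002], [0.91, 0.416, 0.001], [-0.0, 0.002, -1.0]]
force: [-0.6, 0.2, -0.5]
gripper_width: 0.157
21.4 [-0.56017006  0.16646551 -0.45258041] [-0.02300267  0.03028712  0.00334986] [ 596.70245324 -152.42507986   91.87455597]
```

There's no force below the rib tops, so it seems meshed. I'll continue down onto the collar.

```bash
python3 -m creep '{"rot":[[0,0,0],[0,0,0],[0,0,0],[0,0,0],[0,0,0],[0,0,0],[0,0,0],[0,0,0],[0,0,0],[0,0,0]],"slide":[[0,0,0.01],[0,0,0.02],[0,0,0.03],[0,0,0.04],[0,0,0.05],[0,0,0.06],[0,0,0.065],[0,0,0.065],[0,0,0.065],[0,0,0.065]],"claw":[-1,-1,-1,-1,-1,-1,-1,-1,-1,-1]}' 60
python3 - <<'E'
from h import *
s=r.observe();print(s['clock'],s['force'],s['moment'],s['position'])
c,K,W=cam('wrist');cv2.imwrite('pics/p_w.png',c['img'])
E
```

```text
clock: 22.65
position: [596.8, -152.4, 82.3]
eef_rot: [[-0.416, 0.91, 0.002], [0.91, 0.416, 0.001], [-0.0, 0.003, -1.0]]
force: [-1.7, -0.0, 4.1]
gripper_width: 0.161
22.65 [-1.67736072 -0.00828843  4.12875238] [-0.001283    0.29313384  0.00447272] [ 596.75905623 -152.44858259   82.27607622]
```

View pics/p_w.png

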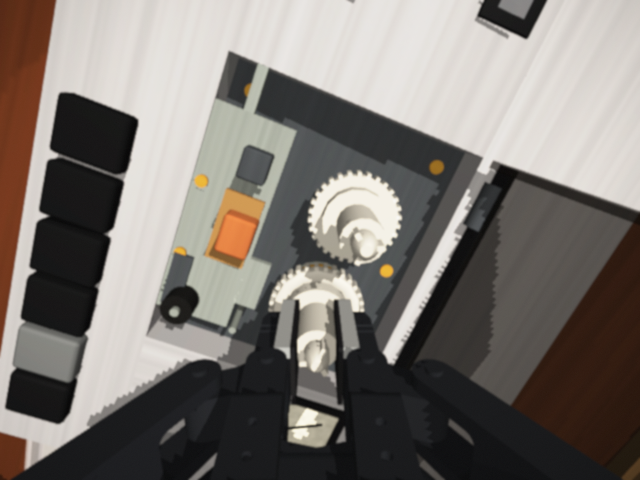

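4 N at 82.3 mm means the collar is being compressed. I'll press on to the stop.

```bash
python3 -m creep '{"rot":[[0,0,0],[0,0,0],[0,0,0],[0,0,0],[0,0,0],[0,0,0],[0,0,0],[0,0,0],[0,0,0],[0,0,0]],"slide":[[0,0,0.006],[0,0,0.012],[0,0,0.018],[0,0,0.024],[0,0,0.028],[0,0,0.028],[0,0,0.028],[0,0,0.028],[0,0,0.028],[0,0,0.028]],"claw":[-1,-1,-1,-1,-1,-1,-1,-1,-1,-1]}' 80
python3 - <<'E'
from h import *
s=r.observe();print(s['clock'],s['force'],s['moment'],s['position'])
E
```

```text
clock: 23.95
position: [596.9, -152.5, 79.2]
eef_rot: [[-0.416, 0.909, 0.003], [0.909, 0.416, 0.0], [-0.001, 0.003, -1.0]]
force: [-4.8, 1.4, 12.1]
gripper_width: 0.155
23.95 [-4.79666392  1.36159054 12.05016766] [ 0.168986    0.74085438 -0.00762582] [ 596.87154319 -152.52036406   79.19398588]
```

```bash
python3 -m creep '{"rot":[[0,0,0],[0,0,0],[0,0,0],[0,0,0],[0,0,0],[0,0,0],[0,0,0],[0,0,0],[0,0,0],[0,0,0]],"slide":[[0.001,-0.003,0.006],[0.001,-0.003,0.01],[0.001,-0.003,0.015],[0.001,-0.003,0.018],[0.001,-0.003,0.018],[0.001,-0.003,0.018],[0.001,-0.003,0.018],[0.001,-0.003,0.018],[0.001,-0.003,0.018],[0.001,-0.003,0.018]],"claw":[-1,-1,-1,-1,-1,-1,-1,-1,-1,-1]}' 80
python3 - <<'E'
from h import *
s=r.observe();print(s['clock'],s['force'],s['moment'],s['position'])
c,K,W=cam('scene');cv2.imwrite('pics/q_s.png',cv2.resize(c['img'][280:420,160:320],None,fx=5,fy=4.2,interpolation=cv2.INTER_CUBIC)[:588])
c,K,W=cam('wrist');cv2.imwrite('pics/q_w.png',c['img']);P=cloud(c,K,W)
R=np.array(s['eef_rot']);v,u=np.mgrid[:480,:640]
L=(v>255)&(v<300)&(u>262)&(u<372)
Q=(P-s['position'])@R;rr=np.hypot(Q[...,0],Q[...,1])
m=L&(rr>15)&(rr<20);print('loose disc top z',np.percentile(P[m][:,2],[20,50,80]))
sx=(v>165)&(v<262)&(u>305)&(u<405);d=P[sx]
print('supply hist',np.histogram(d[:,2],bins=np.arange(54,120,2)))
E
```

```text
clock: 25.2
position: [597.0, -152.6, 79.1]
eef_rot: [[-0.416, 0.909, 0.005], [0.909, 0.416, -0.0], [-0.003, 0.005, -1.0]]
force: [-6.2, 2.3, 20.8]
gripper_width: 0.155
25.2 [-6.24294297  2.34824344 20.83177173] [0.42975254 1.09531823 0.00557271] [ 596.95516755 -152.63212115   79.10241035]
loose disc top z [56.15161786 72.09408184 73.09311764]
supply hist (array([1575, 1221,    2,    0,    0,    0,   50,  107,  203, 2059,  196,
         62,  754,  969,   51,   60,   55,   57,   67,   58,   74,   69,
         62,  421,  491,   62,   77,  214,  370,   94,    0,    0]), array([ 54,  56,  58,  60,  62,  64,  66,  68,  70,  72,  74,  76,  78,
        80,  82,  84,  86,  88,  90,  92,  94,  96,  98, 100, 102, 104,
       106, 108, 110, 112, 114, 116, 118]))
```

View pics/q_w.png

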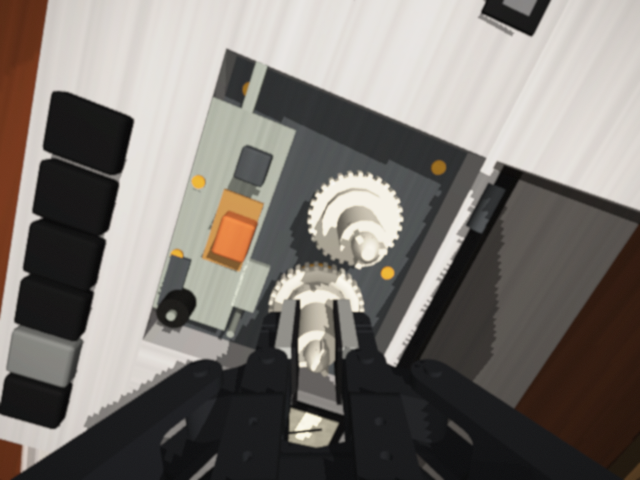

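View pics/q_s.png

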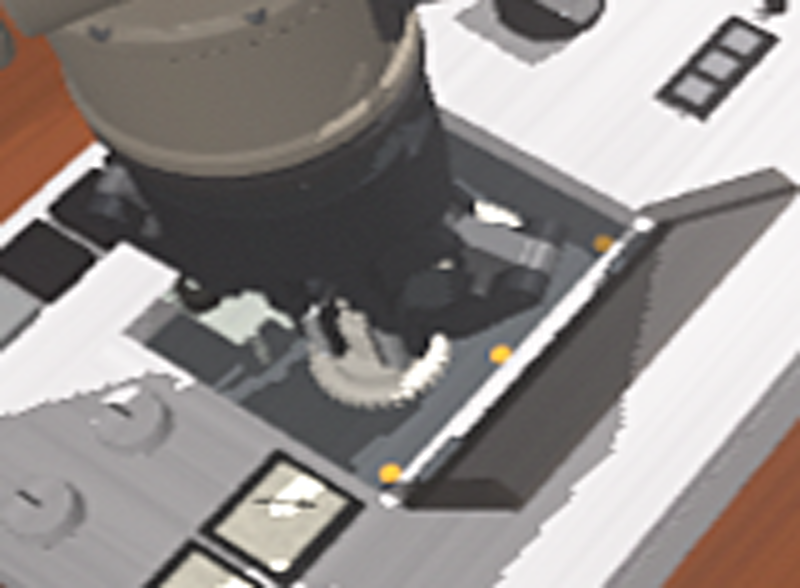

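The TCP moved only 0.1 mm while the force rose from 12 to 21 N, so it's hard against the stop. Its disc top (about 73 mm) is level with the fitted supply table's (72–74 mm). One last check, then hand in.

```bash
python3 - <<'E'
from h import *
s=r.observe();print(s['clock'],s['force'],s['position'],s['gripper_width'],np.abs(s['qvel']).max())
print(r.sign_off())
E
```

```text
25.3 [-6.56449079  2.71674649 20.16860387] [ 596.91344517 -152.62496284   79.06036606] 0.1571169340034187 0.0012954448996789312
the job is handed in; nothing more can be done
None
```

I twisted the STOP knob to its hard stop and released it. The knob sprang back to rest and the head plate drew clear. I then took the white toothed reel table from the mat, turned it to match the ribs and pressed it fully home. I handed in at 25.3 s with it still held down. The hand-in gave no verdict.

**Last checks:**
- **Fully home:** the tool stopped at 79.1 mm, where I predicted home (79.2–79.5 mm). Extra push raised the force from 12 to 21 N with only 0.1 mm of movement. The reel table's disc top is about 73 mm up, level with the fitted supply reel table (72–74 mm).
- **Holding steady:** at hand-in the arm was still and the push was about 20 N, with 80 N of grip.

**What failed or disagreed:**
- **First knob grasp:** it closed in the air above the bar. Camera depth put the fingertips about 6 mm behind the tool point, not 22 mm ahead as the text says. I went about 27 mm lower and the second grasp held.
- **Fin angle while held:** the readings spread over about 8°, so I set the mesh angle mostly from the pre-grasp measurement. It meshed on the first try.
- **Side load:** about 6–7 N of sideways force remains at the final hold.
- **Other objects:** I steered clear of them, but did not measure them again after the job.

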